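# Hold a varnished drawer knob over its drip plate with tongs

### The job

Lower the drip plate over the two pins of its base until it rests flush, and let go of it. Then grip the tongs, close them on the stem of the freshly varnished drawer knob and lift it off the block without the gripper ever touching the knob; finish while still holding it in the tongs, still and upright, about 10 to 15 cm above the middle of the drip plate (keep gripping, do not put it down). Leave the other tools and things on the bench where they are.

Things in the scene. Friction and masses are not known exactly. Their poses are not given: they have to be found in the camera images.
- drip_plate: Loose pale wooden plate 52 x 170 x 16 mm (x, y, z) lying flat, about 0.16 kg. On its long (y) axis: two locating holes of 13 mm at y = -65 and +65 mm and between them three drip holes (25 mm) at y = -33, 0, +33 mm. Origin: centre of its underside; z up. Either way round fits. Can be gripped across its 52 mm width.
- rack_base: Base of the drip plate: fixed dark wooden batten 44 x 190 x 20 mm (x, y, z) with two upright steel pins, 10 mm diameter, on its long (y) axis at y = -65 and +65 mm; they stand 26 mm above the batten's top, the last 8 mm a cone. Origin: centre of its underside; z up.
- rack_seat (a point): Centre of the top face of the base batten (20 mm above the bench), where the centre of the drip plate's underside belongs; axes as the base's.
- tongs: Sprung steel tongs lying flat, 20 mm high (28 mm at the 50 mm long finger plates), 0.13 kg: two straps joined at a hinge, held open by a spring. Origin: the grip point, midway between the straps (while relaxed), level with the underside, at the centre of mass; x along the midline to the jaws, z up. The hinge is at x = -95 mm, the jaw ends at x = +95 mm. Squeeze both straps at the origin, across y.
- tongs_jaws (a point): Middle between the jaws while relaxed: 80 mm beyond the tongs' origin along x, 10 mm above the underside. The jaws are 20 mm high, 29 mm long, shallow V's facing each other. Free width between them 60 mm relaxed; it shrinks 1.84 mm per mm of squeeze at the grip point. Axes as the tongs'.
- burl_stand: Fixed block of burl, 66 x 98 x 40 mm, on which the knob stands. Origin: centre of its underside.
- knob: Freshly varnished turned wooden drawer knob standing upright near the middle of the burl block: a stem of 28 mm diameter from 0 to 30 mm height and a head of 36 mm diameter above it, up to 42 mm. About 0.05 kg. Origin: centre of the stem's foot, z up along the knob's axis.
- tongs_arm: The tongs' -y strap; the tongs' own body is the +y strap. Origin and axes coincide with the tongs' while relaxed; squeezing turns it about the hinge by +0.24 rad relative to the tongs when closed on the knob's stem, 0.34 at the stop. Width over both straps at the grip point 59 mm relaxed, 36 mm on the stem; spring force there 10 N and 14 N, so a light squeeze to 53 mm holds the tongs.
- nail_tin: Bystander, to be left alone: open tin of nails, 66 mm across, 69 mm tall. Origin: centre of its underside.
- tape_roll: Bystander, to be left alone: roll of pale tape lying flat, 96 mm across, 24 mm high. Origin: centre of its underside.
- offcut: Bystander, to be left alone: pale sawn offcut, 30x92x20 mm. Origin: centre of its underside.
- screwdriver: Bystander, to be left alone: screwdriver with a wooden handle, lying, 224 mm long. Origin: centre of its underside.
- oil_can: Bystander, to be left alone: green oil can with long spout, 63 mm across, 152 mm tall. Origin: centre of its underside.
- glue_bottle: Bystander, to be left alone: white glue bottle, 63 mm across, 195 mm tall. Origin: centre of its underside.
Mind the look-alikes: they are no part of the job. Leave any pink or yellow look-alike of the burl_stand alone.

How it is judged (in metres and radians):
On the way, in this order (a step that is already met when the one before it is completed fails the run):
1. the drip plate rests flush on its base with both pins through its holes, released (z of drip_plate in the frame of rack_seat below 0.003 m and horizontal distance between drip_plate and rack_seat below 0.006 m and angle between the y axis of drip_plate and the y axis of rack_seat, either way round below 0.08 rad and angle between drip_plate's own z axis and vertical below 0.04 rad and contact force between the fingers and drip_plate below 0.1 N and linear speed of drip_plate below 0.02 m/s), for 0.2 s.
2. the knob is lifted clear of the block in the closed tongs (contact force between tongs and knob above 0.6 N and contact force between tongs_arm and knob above 0.3 N and angle between the x axis of tongs and the x axis of tongs_arm, either way round between 0.19 and 0.29 rad and contact force between the fingers and tongs above 2 N and z of knob in the frame of burl_stand above 0.06 m), for 0.2 s.
At the end, for the whole second after the job is handed in: Gripper holds the tongs, tongs hold the knob by its stem (straps turned 0.19-0.29 rad); its foot is 70 to 250 mm above the base top, within 30 mm across and 60 mm along of its middle, tilt under 0.5 rad, still; arm touches neither knob nor plate; plate flush within 3 mm, centred within 6 mm (z of drip_plate in the frame of rack_seat below 0.003 m and horizontal distance between drip_plate and rack_seat below 0.006 m and angle between the y axis of drip_plate and the y axis of rack_seat, either way round below 0.08 rad and angle between drip_plate's own z axis and vertical below 0.04 rad and contact force between tongs and knob above 0.6 N and contact force between tongs_arm and knob above 0.3 N and angle between the x axis of tongs and the x axis of tongs_arm, either way round between 0.19 and 0.29 rad and contact force between the fingers and tongs above 2 N and z of knob in the frame of rack_seat between 0.07 and 0.25 m and x of knob in the frame of rack_seat between -0.03 and 0.03 m and y of knob in the frame of rack_seat between -0.06 and 0.06 m and angle between knob's own z axis and vertical below 0.5 rad and linear speed of knob below 0.03 m/s and contact force between each of the arm, the fingers and knob below 0.1 N and contact force between each of the arm, knob and drip_plate below 0.1 N); the arm keeps its last pose, push and grip.
It fails at once if the gripper or arm touches the varnished knob (contact force between any of the fingers, the arm and knob above 0.3 N).
It fails at once if the knob is knocked over or dropped (angle between knob's own z axis and vertical above 0.9 rad or height (world z) of knob below 0.03 m).
It fails at once if a bystander is moved by more than 3 cm (distance of any of nail_tin, tape_roll, offcut, screwdriver, oil_can, glue_bottle from where it was at the start of the episode above 0.03 m).
It also fails if it takes over 72 s, if anything falls off the work surface, if the arm or the gripper's body presses on something with over 40 N, if the wrist force passes 120 N, or if a joint passes its speed limit or range.

### The arm

A 7-joint arm with a two-finger parallel gripper is mounted at the origin on a cart in front of the work surface, level with it; the furniture and walls round the work are solid. World frame = base frame: x ahead of the robot, y to its left, z up, the work surface at z = 0. Lengths are in mm, angles in degrees, forces in N, time in s.
With the tool pointing down it reaches from about 400 to 900 mm from the base axis. Payload 5.5 kg.
Tool frame: the origin (TCP) lies at the very end of the fingers, on their centre line; the grasp point (between the pads) lies 19 mm behind it; z points along the fingers, y is the direction in which the jaws open and shut (so a half turn about z gives the same grasp; the last joint's range is limited). The gripper opens to 85 mm and grips with 20 to 120 N. Pads are 22 mm wide; open, the fingers measure 114 mm over their backs; the gripper's body (76 mm by 85 mm) begins 54 mm behind the grasp point. The pads swing forward as they close: fully open they stand 13 mm farther back than shut.
Start: joints at [-58.029, 28.699, -24.465, 88.831, 12.651, 65.22, -12.049], TCP at [188.818, 621.971, 231.31] pointing down, gripper open.
Joint ranges: [-164.97, 164.97], [-17.58, 116.51], [-87.97, 89.64], [11.32, 138.91], [-80.73, 260.73], [10.89, 115.49], [-147.41, 147.41]. Speed limits (degrees/s): [147.25, 147.25, 180, 180, 180, 180, 180].

### API

Orientations are given as a 3x3 rotation matrix whose columns are the frame's x, y, z axes.
In Python, from bench import manip, viewer gives the robot as it stands.
- The arm moves only by the shell command python3 -m crank 'ROWS'. ROWS is text: rows parted by semicolons, each of 7 numbers parted by spaces: the opening, from 0 (shut) to 1 (fully open), then the shift along the world's x, y, z in cm, then the turn, a rotation vector about the world's x, y, z in degrees. A call has exactly 10 rows; each row is the pose to reach, as a shift and turn from the pose commanded when the call began; what a row does not reach only later rows make up. A row lasts 1/10 s, in which the tool goes at most 50 mm and 8.59 degrees, less where a joint would pass 70% of its speed; a pose out of reach is approached as far as the arm can. A call with a gripper value outside its range is refused whole. The fingers move at their own pace and stop on an object; the grip force is fixed at half the most. Time passes only in rows, so rows that repeat a pose let the fingers close, or fill a call up. It gives the time, the measured TCP pose, the force and the opening at its end, in the units of the state.
- manip.state(): the state, without advancing time (a new reading comes with each control period).
- viewer.grab_frame(name): name is "scene" or "top" or "wrist"; returns a dict with "color" (480x640x3 uint8, red, green, blue), "fov_y" (degrees; the focal length in pixels is half the picture's height over the tangent of half this angle, whatever the lens; pixels are square), "cx", "cy" (the principal point, pixels), "dist" ([k1, k2, p1, p2, k3] as OpenCV has them; the pictures are not rectified), "world_to_cam" (4x4, takes a point from world to camera coordinates). Camera axes: x right, y down, z forward; pixel columns grow to the right and rows downward; lengths in mm; the calibration is good to about 2 mm. A picture is of the moment at which its call begins. There is no depth.
- manip.job_done(): hands the job in, once; it reports no verdict.
The state is a dict: "time_s": time; "joints": joint angles; "qvel": joint speeds; "effort": joint torques, N m; "eef_pos": TCP position; "tcp_rot": TCP orientation; "contact_force": force on the tool from outside, world axes, zero at the start; "torque": the same for the moment, N m; "grip_width": finger opening in mm.
Only numpy, scipy, OpenCV 4.12 (cv2) and the standard library are available. Lean on these libraries where they do the work, as an engineer would, in place of code of your own. Each camera call takes 0.05 s, during which the arm holds its last target. There are 200 camera calls.

## Working session

There is one attempt and no reset: what is moved stays moved. The work goes in short steps, Python scripts to look and compute and a shell command to move; the robot and the scene stay as the last step left them, time stands still between calls to the robot, and variables do not carry over. Pictures are saved under pics/ and viewed, about 8 in all and at most 12, crops included, and the job is handed in when it is done.

```bash
ls; mkdir -p pics
cat > h.py <<'E'
import numpy as np, cv2
from bench import manip, viewer
def grab(n,fn=None):
    f=viewer.grab_frame(n)
    if fn: cv2.imwrite('pics/'+fn,cv2.cvtColor(f['color'],cv2.COLOR_RGB2BGR))
    return f
def K(f):
    h=f['color'].shape[0]; F=h/2/np.tan(np.radians(f['fov_y'])/2)
    return np.array([[F,0,f['cx']],[0,F,f['cy']],[0,0,1.]])
def cast(f,uv,z):
    uv=np.asarray(uv,float).reshape(-1,1,2)
    p=cv2.undistortPoints(uv,K(f),np.array(f['dist'],float)).reshape(-1,2)
    T=np.array(f['world_to_cam']);R,t=T[:3,:3],T[:3,3]
    d=np.c_[p,np.ones(len(p))]@R; c=-R.T@t
    return c+d*((z-c[2])/d[:,2])[:,None]
def proj(f,P):
    T=np.array(f['world_to_cam'])
    return cv2.projectPoints(np.asarray(P,float).reshape(-1,1,3),cv2.Rodrigues(T[:3,:3])[0],T[:3,3],K(f),np.array(f['dist'],float))[0].reshape(-1,2)
E
python3 - <<'E'
from h import *
for n in ['top','scene']:
    f=grab(n,n+'0.png'); T=np.array(f['world_to_cam']); print(n,f['fov_y'],-T[:3,:3].T@T[:3,3],f['dist'])
s=manip.state();print(s)
E
```

```text
pics
top 52.79769047712917 [ 334.66280166  -14.36852648 1172.73600407] [0.04139482 0.         0.         0.         0.        ]
scene 42.257871302251864 [1660.41321034   29.28429931 1369.39164574] [0.04715434 0.         0.         0.         0.        ]
{'time_s': 0.1, 'joints': array([-58.03003717,  28.75114277, -24.45329286,  88.88573887,
        12.6532428 ,  65.22015902, -12.04899868]), 'qvel': array([ 0.07611734, -0.17091706,  0.00288101, -0.12900468, -0.05320216,
       -0.07074147,  0.04437034]), 'effort': array([-1.06264817e-02, -5.70812988e+01, -5.83812296e+00, -2.81749463e+01,
        1.05529025e-02,  5.48652009e-03, -1.01453071e-05]), 'eef_pos': array([188.72019146, 621.34032324, 230.33007159]), 'tcp_rot': array([[-9.56882160e-01,  2.90475866e-01, -5.50459014e-04],
       [ 2.90476387e-01,  9.56880619e-01, -1.71737633e-03],
       [ 2.78671857e-05, -1.80322212e-03, -9.99998374e-01]]), 'contact_force': array([ 1.24476669, -0.03108741,  0.00642245]), 'torque': array([ 0.00909891, -0.00332907, -0.02584035]), 'grip_width': 85.37075380980282}
```

View pics/top0.png

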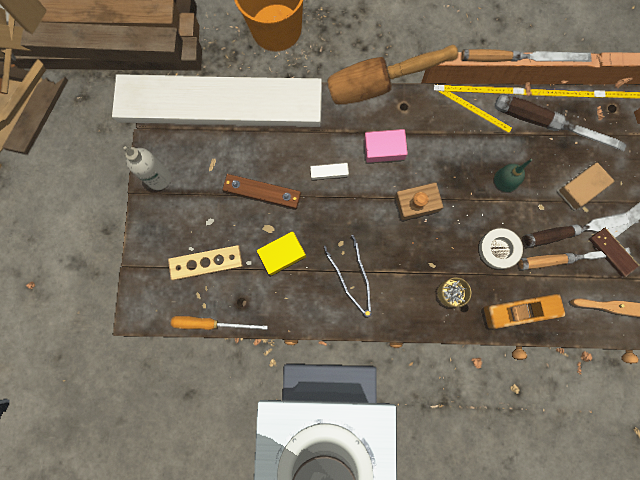

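View pics/scene0.png

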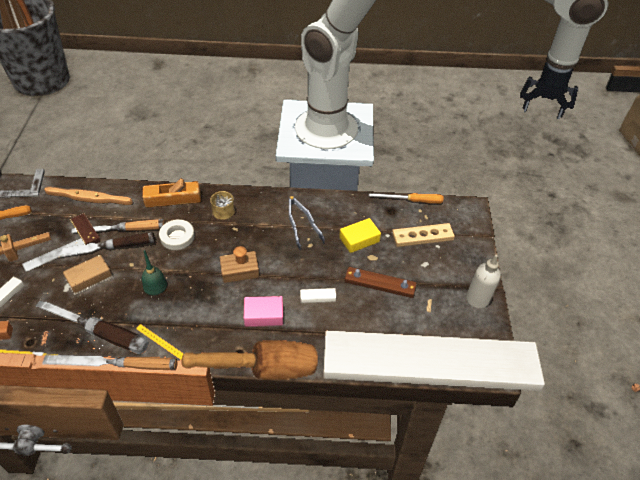

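Run:
```python
from h import *
f=grab('top'); c=f['color']; hsv=cv2.cvtColor(c,cv2.COLOR_RGB2HSV)
up=cv2.resize(c[130:330,150:460],None,fx=2.55,fy=2.55,interpolation=cv2.INTER_CUBIC)
cv2.imwrite('pics/crop.png',cv2.cvtColor(up,cv2.COLOR_RGB2BGR))
def blob(lo,hi,box):
    m=cv2.inRange(hsv,np.array(lo),np.array(hi)); k=np.zeros_like(m); x0,y0,x1,y1=box; k[y0:y1,x0:x1]=m[y0:y1,x0:x1]
    k=cv2.morphologyEx(k,cv2.MORPH_CLOSE,np.ones((3,3)))
    cs=cv2.findContours(k,cv2.RETR_EXTERNAL,cv2.CHAIN_APPROX_NONE)[0]
    return max(cs,key=cv2.contourArea)
def rect(n,cn,z):
    w=cast(f,cn.reshape(-1,2),z)[:,:2].astype(np.float32); r=cv2.minAreaRect(w)
    p=cv2.boxPoints(r); e=p[1]-p[0]; g=p[2]-p[1]; l=e if np.linalg.norm(e)>np.linalg.norm(g) else g
    print(n,np.round(r[0],1),np.round(r[1],1),'long axis deg from +y',np.round((np.degrees(np.arctan2(-l[0],l[1]))+90)%180-90,2))
for p in [(235,183),(204,262),(419,200)]: print(p,hsv[p[1],p[0]])
rect('plate',blob((12,60,130),(30,190,255),(160,235,250,290)),16)
rect('base',blob((0,80,50),(14,255,140),(215,165,310,215)),20)
rect('stand',blob((8,70,90),(25,255,255),(390,175,450,230)),40)
for n,p,z in [('pinL',(235,183),40),('pinR',(291,192),40),('hinge',(367,314),20),('jawL',(325,240),20),('jawR',(353,238),20),('knob',(419,198),82)]: print(n,cast(f,p,z).round(1))
```

```text
(235, 183) [104  17 164]
(204, 262) [18 66 85]
(419, 200) [ 15 158 223]
plate [468.1 301.6] [ 53.7 172.8] long axis deg from +y 12.46
base [647.5 170.4] [227.3  59.3] long axis deg from +y -7.42
stand [ 632.1 -215.5] [ 71.9 106.5] long axis deg from +y 14.69
pinL [[659.5 234.4  40. ]]
pinR [[639.9  97.5  40. ]]
hinge [[353.4 -90.3  20. ]]
jawL [[527.3  12.7  20. ]]
jawR [[533.7 -54.8  20. ]]
knob [[ 620.1 -203.6   82. ]]
```

View pics/crop.png

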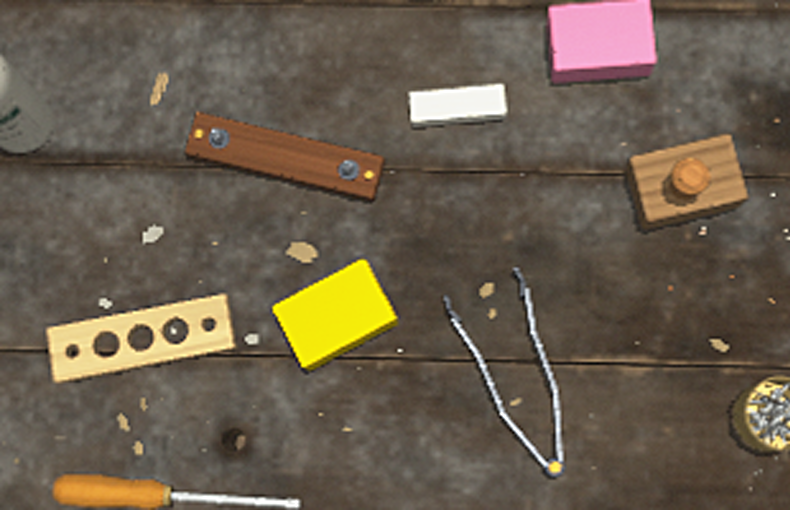

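Run:
```python
from h import *
f=grab('top')
def c(p,z): return cast(f,np.array(p,float)/2.55+[150,130]-0.3,z)[:,:2]
def show(n,a):
    a=np.array(a); m=a.mean(0); l=(a[0]+a[3]-a[1]-a[2])/2; print(n,m.round(1),np.linalg.norm(l).round(1),'yaw',np.degrees(np.arctan2(-l[0],l[1])).round(2))
show('base',c([(197,112),(383,155),(375,190),(187,148)],20))
show('plate',c([(48,327),(228,294),(234,347),(55,381)],16))
show('holes',c([(73,351),(209,324),(209,324),(73,351)],16))
for z in (20,46): show('pins z%d'%z,c([(218,138),(348,170),(348,170),(218,138)],z))
show('stand',c([(630,157),(729,136),(747,199),(646,222)],40))
print('knob',c([(689,172)],82),c([(691,177)],82))
a=c([(555,468)],20)[0];b=c([(447,300)],20)[0];d=c([(518,270)],20)[0]
print(a,b,d,(b+d)/2,'yaw',np.degrees(np.arctan2(*((b+d)/2-a)[::-1])))
j=c([(500,410),(556,405),(498,390),(552,380)],22);print(j)
```

```text
base [651.4 172.4] 187.0 yaw -11.91
plate [468.2 300.1] 170.8 yaw 11.96
holes [467.8 300.4] 129.6 yaw 12.63
pins z20 [648.6 174.6] 130.6 yaw -12.94
pins z46 [641.5 170.3] 127.6 yaw -12.94
stand [ 627.1 -212. ] 96.5 yaw 13.85
knob [[ 622.19216769 -205.70292814]] [[ 617.55831759 -207.46621477]]
[355.22463008 -91.06596967] [509.31775312  12.28879513] [539.5776914  -54.34049634] [524.44772226 -21.0258506 ] yaw 22.484282319399956
[[406.94625326 -39.53045623]
 [412.80791409 -91.35460227]
 [425.40709802 -37.35218967]
 [435.88666541 -87.43204341]]
```

```bash
python3 -m crank '1 3 -3.5 -1 0 0 -7; 1 6.5 -7 -2 0 0 -14; 1 10 -11 -3 0 0 -22; 1 13.5 -15 -4 0 0 -30; 1 17 -19 -5 0 0 -38; 1 20.5 -23 -6 0 0 -46; 1 24 -27 -7 0 0 -54; 1 26.5 -30.5 -8 0 0 -60.8; 1 27.9 -32.2 -8 0 0 -60.8; 1 27.9 -32.2 -8 0 0 -60.8'
python3 - <<'E'
from h import *
f=grab('wrist','w1.png');s=manip.state();print(s['joints'].round(1),s['eef_pos'],s['tcp_rot'].round(3))
T=np.array(f['world_to_cam']);print(-T[:3,:3].T@T[:3,3])
E
```

```text
time_s: 1.2
eef_pos: [471.8, 293.0, 150.5]
tcp_rot: [[-0.203, 0.979, 0.001], [0.979, 0.203, -0.004], [-0.004, 0.0, -1.0]]
contact_force: [0.0, 0.5, -0.4]
grip_width: 85.5
[-30.7  22.8  -5.4 107.2   2.8  50.1 -25.6] [469.7023134  296.51147591 150.81911299] [[-0.207  0.978 -0.   ]
 [ 0.978  0.207 -0.002]
 [-0.002 -0.    -1.   ]]
[456.59475187 366.43978831 292.4551536 ]
```

View pics/w1.png

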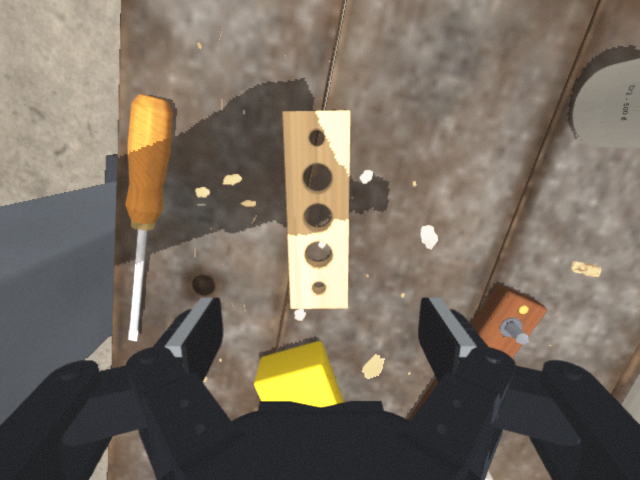

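Run:
```python
from h import *
f=grab('wrist');s=manip.state();print(s['eef_pos'],s['tcp_rot'].round(3)[:,1])
w=cast(f,[(317,138),(319,288),(318,216),(283.5,111),(350,111),(348,308),(291,308),(519,331),(511,326)],16)[:,:2]
print(w.round(1)); l=w[0]-w[1];print((w[0]+w[1])/2,w[3:7].mean(0),np.linalg.norm(l),np.degrees(np.arctan2(-l[0],l[1])))
print('pinR tip z46',cast(f,(519,336),46),'foot z20',cast(f,(508,325),20))
```

```text
[468.24718865 299.04025584 151.06778182] [ 0.978  0.211 -0.   ]
[[452.1 367.4]
 [480.3 240.6]
 [465.8 305.7]
 [422.8 381.6]
 [473.  392.1]
 [510.6 226.4]
 [459.2 215.5]
 [673.  236.3]
 [663.7 239.7]]
[466.22185226 304.00157418] [466.39740959 303.90437062] 129.86353399967356 12.519044262546798
pinR tip z46 [[651.07239059 246.1723658   46.        ]] foot z20 [[657.6523711  242.01085953  20.        ]]
```

```bash
python3 -m crank '1 -0.1 0.2 -3 0 0 0; 1 -0.1 0.2 -6 0 0 0; 1 -0.1 0.2 -9 0 0 0; 1 -0.1 0.2 -12 0 0 0; 1 -0.1 0.2 -14 0 0 0; 1 -0.1 0.2 -14.6 0 0 0; 0.75 -0.1 0.2 -14.8 0 0 0; 0.72 -0.1 0.2 -14.9 0 0 0; 0.72 -0.1 0.2 -14.9 0 0 0; 0.72 -0.1 0.2 -14.9 0 0 0'
```

```text
time_s: 2.3
eef_pos: [467.6, 302.6, 3.5]
tcp_rot: [[-0.213, 0.977, 0.002], [0.977, 0.213, 0.001], [0.001, 0.002, -1.0]]
contact_force: [0.5, 0.9, -0.5]
grip_width: 61.5
```

```bash
python3 -m crank '0.5 0 0 0 0 0 0; 0.5 0 0 0 0 0 0; 0.5 0 0 0 0 0 0; 0.5 0 0 0 0 0 0; 0.5 0 0 0 0 0 0; 0.5 0 0 0.5 0 0 0; 0.5 0 0 1 0 0 0; 0.5 0 0 2 0 0 0; 0.5 0 0 4 0 0 0; 0.5 0 0 4 0 0 0'
python3 - <<'E'
from h import *
f=grab('wrist','w2.png');s=manip.state();print(s['eef_pos'],s['contact_force'],s['grip_width'])
E
```

```text
time_s: 3.3
eef_pos: [468.7, 303.2, 45.0]
tcp_rot: [[-0.213, 0.977, 0.004], [0.977, 0.213, 0.003], [0.002, 0.004, -1.0]]
contact_force: [0.9, 1.1, -1.8]
grip_width: 50.3
[468.0607131  302.77970252  43.84431358] [ 0.2411478  -0.31008611 -2.11372644] 50.120249099630925
```

```bash
python3 -m crank '0.5 0 0 3 0 0 0; 0.5 0 0 6 0 0 0; 0.5 2 -1 8 0 0 -4; 0.5 5 -3.5 8.5 0 0 -8; 0.5 8 -6 8.5 0 0 -13; 0.5 11 -8 8.5 0 0 -18; 0.5 14 -10 8.5 0 0 -22; 0.5 16.5 -12 8.5 0 0 -24.9; 0.5 18 -13 8.5 0 0 -24.9; 0.5 18 -13 8.5 0 0 -24.9'
python3 - <<'E'
from h import *
grab('wrist');grab('wrist');grab('wrist')
f=grab('wrist','w3.png');s=manip.state();print(s['eef_pos'],s['tcp_rot'].round(4),s['grip_width'])
T=np.array(f['world_to_cam']);print(-T[:3,:3].T@T[:3,3])
E
```

```text
time_s: 4.35
eef_pos: [648.8, 167.9, 126.1]
tcp_rot: [[0.223, 0.975, 0.0], [0.975, -0.223, -0.003], [-0.002, 0.001, -1.0]]
contact_force: [-0.7, -1.2, -1.8]
grip_width: 50.4
[645.24352491 173.5092346  126.52378685] [[ 2.161e-01  9.764e-01 -2.000e-03]
 [ 9.764e-01 -2.161e-01  7.000e-04]
 [ 2.000e-04 -2.100e-03 -1.000e+00]] 50.03380348321093
[661.88323416 245.57535746 268.56261156]
```

View pics/w3.png

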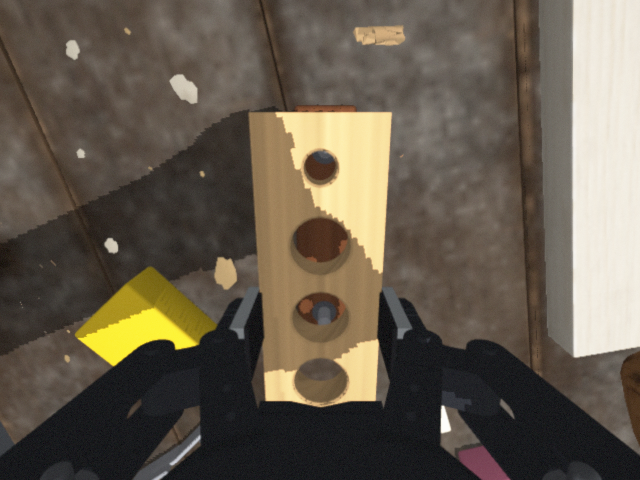

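Run:
```python
import cv2
i=cv2.imread('pics/w3.png')
a=cv2.resize(i[135:195,285:360],None,fx=5,fy=5,interpolation=cv2.INTER_CUBIC);b=cv2.resize(i[285:345,285:360],None,fx=5,fy=5,interpolation=cv2.INTER_CUBIC)
cv2.imwrite('pics/w3c.png',cv2.convertScaleAbs(cv2.hconcat([a,b]),alpha=1.6))
```

```text
(no output)
```

View pics/w3c.png

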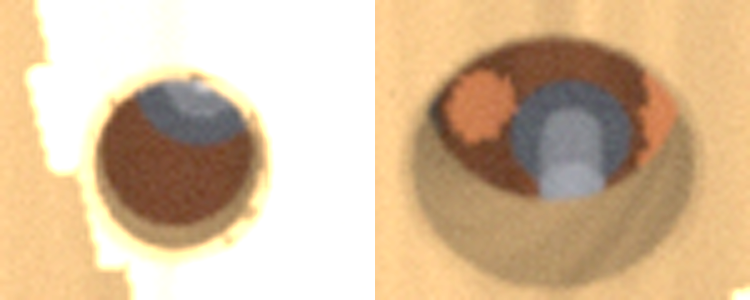

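Run:
```python
from h import *
f=grab('wrist');s=manip.state();e=s['eef_pos'];print(e)
zt=e[2]-3+16
h=cast(f,[(321,167),(320.6,317.4),(320.3,243)],zt)[:,:2]; d=h[0]-h[1];print(h.round(1),np.linalg.norm(d)/65,np.degrees(np.arctan2(-d[0],d[1])),'plate centre',h[1])
zt2=zt
p=cast(f,[(323.4,152.6),(324.2,312.4)],20)[:,:2]; d=p[0]-p[1];print(p.round(1),np.linalg.norm(d),np.degrees(np.arctan2(-d[0],d[1])),'base centre',p.mean(0))
print('delta',p.mean(0)-h[1])
g=grab('top'); print('pin proj in top',proj(g,[[*p[0],33],[*p[1],33]]), 'seen', (218/2.55+149.7,138/2.55+129.7),(348/2.55+149.7,170/2.55+129.7))
```

```text
[645.39430251 173.67683594 126.83494298]
[[659.3 235.3]
 [645.3 173. ]
 [652.5 206. ]] 0.9828850725515332 -12.668943220768973 plate centre [645.32075865 173.01783983]
[[661.  234.9]
 [634.1 109.1]] 128.6977691299631 -12.098046663960117 base centre [647.5568058  171.98764898]
delta [ 2.23604715 -1.03019085]
pin proj in top [[235.41336802 183.20385482]
 [286.41512083 194.97507693]] seen (235.19019607843137, 183.81764705882352) (286.1705882352941, 196.36666666666667)
```

```bash
python3 -m crank '0.5 0.2 0 -2 0 0 0.3; 0.5 0.23 -0.04 -4 0 0 0.3; 0.5 0.23 -0.04 -5.5 0 0 0.3; 0.5 0.23 -0.04 -6.5 0 0 0.3; 0.5 0.23 -0.04 -7 0 0 0.3; 0.5 0.23 -0.04 -7.3 0 0 0.3; 0.5 0.23 -0.04 -7.3 0 0 0.3; 0.5 0.23 -0.04 -7.3 0 0 0.3; 0.5 0.23 -0.04 -7.3 0 0 0.3; 0.5 0.23 -0.04 -7.3 0 0 0.3'
python3 - <<'E'
from h import *
grab('wrist')
f=grab('wrist','w4.png');s=manip.state();print(s['eef_pos'],s['contact_force'])
i=cv2.cvtColor(f['color'],cv2.COLOR_RGB2BGR)
cv2.imwrite('pics/w4c.png',cv2.resize(i[100:400,240:400],None,fx=2,fy=2,interpolation=cv2.INTER_CUBIC))
E
```

```text
time_s: 5.65
eef_pos: [649.5, 171.6, 54.9]
tcp_rot: [[0.213, 0.977, 0.001], [0.977, -0.213, 0.0], [0.001, 0.001, -1.0]]
contact_force: [0.9, -0.5, -2.0]
grip_width: 50.3
[649.32307941 171.60703094  54.67481425] [ 0.24491769  0.32305658 -1.56684507]
```

View pics/w4c.png

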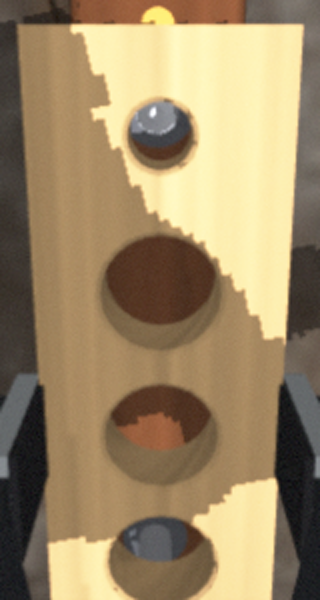

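Run:
```python
from h import *
f=grab('wrist');s=manip.state();e=s['eef_pos'];print(e,s['tcp_rot'].round(4)[:,1])
for zt in (e[2]+13,e[2]+11):
    h=cast(f,[(320,167),(320.5,245.5),(320.5,316),(321.5,380)],zt)[:,:2];d=h[0]-h[3]
    print(zt.round(1),h.round(1).tolist(),np.linalg.norm(d),np.degrees(np.arctan2(-d[0],d[1])))
    ax=np.array([np.sin(np.radians(12.4)),np.cos(np.radians(12.4))])
    print('hole centre est',(h-np.outer([65,33,0,-33],ax)).mean(0))
for z in (46,42):
    t=cast(f,[(319,157),(318.5,369)],z)[:,:2];d=t[0]-t[1];print(z,t.round(1),np.linalg.norm(d),t.mean(0),np.degrees(np.arctan2(-d[0],d[1])))
```

```text
[649.26446732 171.61253035  54.58396619] [ 9.771e-01 -2.129e-01  3.000e-04]
67.6 [[662.8, 233.5], [656.3, 203.0], [649.4, 171.6], [642.8, 139.1]] 96.57429319499869 -11.963340426428038
hole centre est [649.33944234 170.92211429]
65.6 [[662.8, 233.4], [656.2, 202.3], [649.2, 170.4], [642.4, 137.4]] 98.06644828277079 -11.96334042642804
hole centre est [649.14908149 170.0334344 ]
46 [[662.9 236. ]
 [639.  128.7]] 109.96656127214986 [650.94396656 182.37516568] -12.562615678971506
42 [[662.8 235.8]
 [638.3 125.6]] 112.87906838303027 [650.5677327  180.73480807] -12.562615678971566
```

```bash
python3 -m crank '0.5 0 0.1 0 0 0 0; 0.5 0 0.17 -0.2 0 0 0; 0.5 0 0.17 -0.4 0 0 0; 0.5 0 0.17 -0.6 0 0 0; 0.5 0 0.17 -0.8 0 0 0; 0.5 0 0.17 -1 0 0 0; 0.5 0 0.17 -1.2 0 0 0; 0.5 0 0.17 -1.3 0 0 0; 0.5 0 0.17 -1.3 0 0 0; 0.5 0 0.17 -1.3 0 0 0'
```

```text
time_s: 6.8
eef_pos: [648.9, 173.5, 41.2]
tcp_rot: [[0.213, 0.977, -0.0], [0.977, -0.213, 0.0], [0.0, -0.0, -1.0]]
contact_force: [-0.5, 0.8, -2.0]
grip_width: 50.1
```

```bash
python3 -m crank '0.5 0 0 -0.2 0 0 0; 0.5 0 0 -0.4 0 0 0; 0.5 0 0 -0.6 0 0 0; 0.5 0 0 -0.8 0 0 0; 0.5 0 0 -1 0 0 0; 0.5 0 0 -1.2 0 0 0; 0.5 0 0 -1.4 0 0 0; 0.5 0 0 -1.5 0 0 0; 0.5 0 0 -1.5 0 0 0; 0.5 0 0 -1.5 0 0 0'
python3 - <<'E'
from h import *
f=grab('wrist','w5.png');s=manip.state();print(s['eef_pos'],s['contact_force'])
i=cv2.cvtColor(f['color'],cv2.COLOR_RGB2BGR)
cv2.imwrite('pics/w5c.png',cv2.resize(i[100:400,220:420],None,fx=2,fy=2,interpolation=cv2.INTER_CUBIC))
E
```

```text
time_s: 7.8
eef_pos: [649.0, 173.7, 26.3]
tcp_rot: [[0.213, 0.977, -0.0], [0.977, -0.213, 0.0], [0.0, -0.0, -1.0]]
contact_force: [-1.6, 3.7, -0.2]
grip_width: 50.2
[648.99955768 173.7006919   26.27720076] [-1.42265774  4.02442576 -0.16148489]
```

View pics/w5c.png

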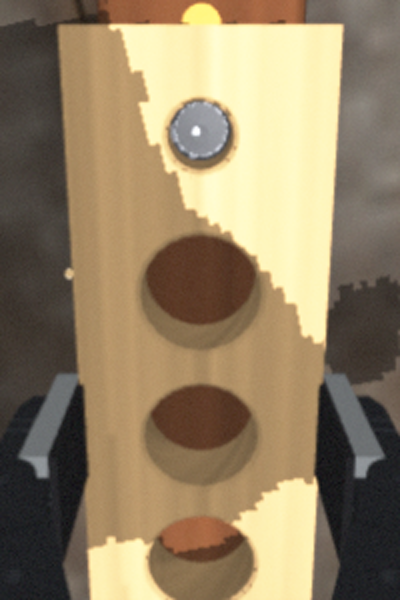

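```bash
python3 -m crank '0.5 -0.01 0.04 0 0 0 0; 0.5 -0.01 0.04 -0.1 0 0 0; 0.5 -0.01 0.04 -0.2 0 0 0; 0.5 -0.01 0.04 -0.3 0 0 0; 0.5 -0.01 0.04 -0.35 0 0 0; 0.5 -0.01 0.04 -0.4 0 0 0; 0.5 -0.01 0.04 -0.4 0 0 0; 0.5 -0.01 0.04 -0.4 0 0 0; 0.5 -0.01 0.04 -0.4 0 0 0; 0.5 -0.01 0.04 -0.4 0 0 0'
```

```text
time_s: 8.85
eef_pos: [649.1, 173.7, 23.7]
tcp_rot: [[0.213, 0.977, 0.0], [0.977, -0.213, 0.0], [0.0, 0.0, -1.0]]
contact_force: [-4.3, 2.3, 9.2]
grip_width: 49.8
```

```bash
python3 -m crank '0.6 0 0 0 0 0 0; 0.75 0 0 0 0 0 0; 0.85 0 0 0 0 0 0; 0.85 0 0 0 0 0 0; 0.85 0 0 0 0 0 0; 0.9 0 0 0 0 0 0; 0.9 0 0 0 0 0 0; 0.9 0 0 1.5 0 0 0; 0.9 0 0 4 0 0 0; 0.9 0 0 8 0 0 0'
python3 - <<'E'
from h import *
for _ in range(3): grab('wrist')
f=grab('wrist','w6.png');s=manip.state();print(s['eef_pos'],s['contact_force'],s['tcp_rot'].round(4)[:,1])
g=grab('scene')['color'][250:310,330:430]
i=cv2.cvtColor(f['color'],cv2.COLOR_RGB2BGR)
a=cv2.resize(i[60:460,160:480],None,fx=1.2,fy=1.2); b=cv2.resize(cv2.cvtColor(g,cv2.COLOR_RGB2BGR),(400,240),interpolation=cv2.INTER_CUBIC)
b=cv2.copyMakeBorder(b,0,240,0,0,cv2.BORDER_CONSTANT)
cv2.imwrite('pics/w6c.png',cv2.hconcat([a,b]))
E
```

```text
time_s: 9.85
eef_pos: [647.1, 173.2, 101.6]
tcp_rot: [[0.213, 0.977, -0.004], [0.977, -0.213, -0.001], [-0.002, -0.004, -1.0]]
contact_force: [0.2, 0.6, 0.2]
grip_width: 77.0
[650.56586821 174.11900401 105.16574322] [-0.0574257  -0.28444861 -0.39417546] [ 0.9771 -0.2128  0.0039]
```

View pics/w6c.png

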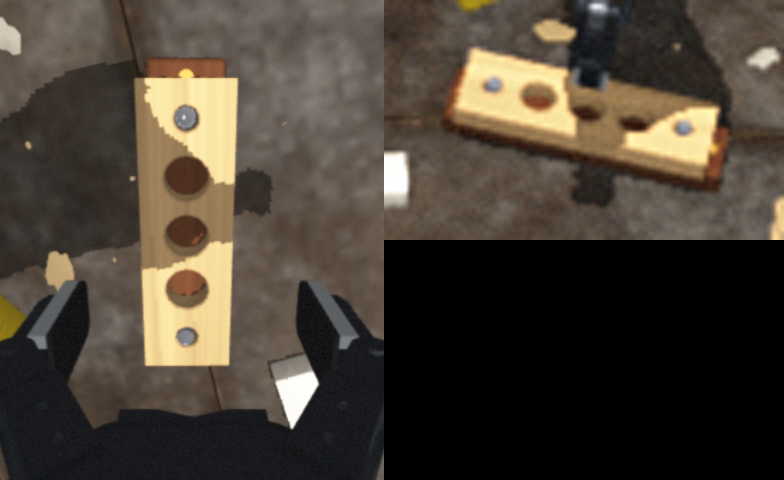

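```bash
python3 -m crank '1 -2.5 -3 2 0 0 -6; 1 -5.5 -6 4 0 0 -12; 1 -8.5 -9.5 5 0 0 -20; 1 -11.5 -13 5 0 0 -28; 1 -14.5 -16 5 0 0 -36; 1 -17.5 -19.5 5 0 0 -44; 1 -20 -22 5 0 0 -52; 1 -20.5 -22.9 5 0 0 -55.2; 1 -20.5 -22.9 5 0 0 -55.2; 1 -20.5 -22.9 5 0 0 -55.2'
python3 - <<'E'
from h import *
for _ in range(6): grab('wrist')
f=grab('wrist','w7.png');s=manip.state();print(s['eef_pos'],s['joints'].round(1),s['tcp_rot'].round(4)[:,1])
E
```

```text
time_s: 11.1
eef_pos: [444.2, -54.8, 152.1]
tcp_rot: [[0.923, 0.385, -0.0], [0.385, -0.923, 0.0], [-0.0, -0.0, -1.0]]
contact_force: [1.8, 1.1, 0.3]
grip_width: 85.4
[444.25765085 -54.86985582 152.13673181] [-12.8  12.9  18.5 122.3  -5.6  45.7 -58.3] [ 0.3841 -0.9233  0.    ]
```

View pics/w7.png

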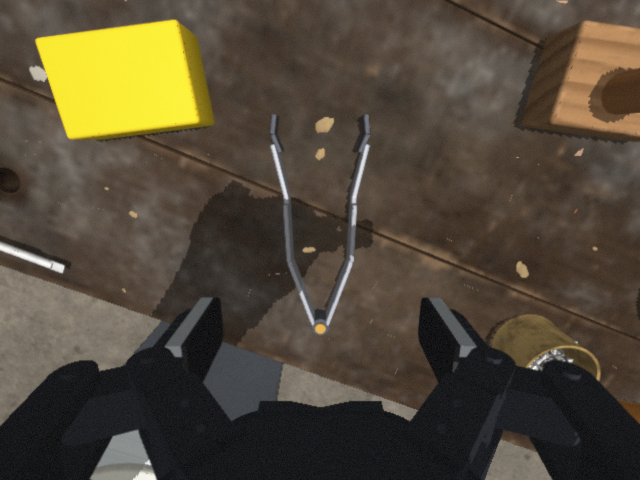

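Run:
```python
from h import *
f=grab('wrist')
w=cast(f,[(320,325),(274,115),(364,115)],20)[:,:2]; m=(w[1]+w[2])/2; d=m-w[0]
print(w.round(1),np.linalg.norm(d),np.degrees(np.arctan2(d[1],d[0])),'grip by hinge',w[0]+95*d/np.linalg.norm(d),'mid',(w[0]+m)/2)
p=cast(f,[(288,200),(290,262),(353,205),(351,260)],28)[:,:2]; print(p.round(1),p.mean(0))
```

```text
[[358.5 -90.1]
 [514.   12.5]
 [540.4 -51.3]] 182.93690010363372 22.74663810870771 grip by hinge [446.09625072 -53.39751581] mid [442.8393718  -54.76301379]
[[458.2 -21. ]
 [409.2 -41.6]
 [474.4 -70.9]
 [430.7 -88.6]] [443.11578921 -55.53061639]
```

```bash
python3 -m crank '1 -0.05 0 -3 0 0 0; 1 -0.05 0 -6 0 0 0; 1 -0.05 0 -9 0 0 0; 1 -0.05 0 -12 0 0 0; 1 -0.05 0 -14 0 0 0; 1 -0.05 0 -14.8 0 0 0; 0.8 -0.05 0 -14.9 0 0 0; 0.7 -0.05 0 -14.9 0 0 0; 0.62 -0.05 0 -14.9 0 0 0; 0.61 -0.05 0 -14.9 0 0 0'
python3 -m crank '0.61 0 0 0 0 0 0; 0.61 0 0 0 0 0 0; 0.61 0 0 0.3 0 0 0; 0.61 0 0 1 0 0 0; 0.61 0 0 2 0 0 0; 0.61 0 0 3.5 0 0 0; 0.61 0 0 5 0 0 0; 0.61 0 0 5 0 0 0; 0.61 0 0 5 0 0 0; 0.61 0 0 5 0 0 0'
python3 - <<'E'
from h import *
f=grab('wrist','w8.png');g=grab('scene','s8.png');s=manip.state();print(s['eef_pos'],s['joints'].round(1),s['tcp_rot'].round(4)[:,1])
E
```

```text
time_s: 12.5
eef_pos: [444.9, -55.3, 5.1]
tcp_rot: [[0.924, 0.383, 0.003], [0.383, -0.924, 0.0], [0.003, 0.001, -1.0]]
contact_force: [-1.7, -0.3, 5.1]
grip_width: 52.2
time_s: 13.5
eef_pos: [443.2, -55.2, 53.0]
tcp_rot: [[0.924, 0.383, -0.0], [0.383, -0.924, 0.0], [-0.0, -0.0, -1.0]]
contact_force: [-0.5, 0.4, -0.1]
grip_width: 52.3
[442.92026039 -55.27013733  52.75592398] [ -9.8  23.7  15.7 125.6 -11.8  32.1 -52.8] [ 3.829e-01 -9.238e-01 -5.000e-04]
```

Run:
```python
import cv2
a=cv2.resize(cv2.imread('pics/w8.png'),(440,330)); b=cv2.resize(cv2.imread('pics/s8.png')[170:280,200:320],(360,330),interpolation=cv2.INTER_CUBIC)
cv2.imwrite('pics/c8.png',cv2.hconcat([a,b]))
```

```text
(no output)
```

View pics/c8.png

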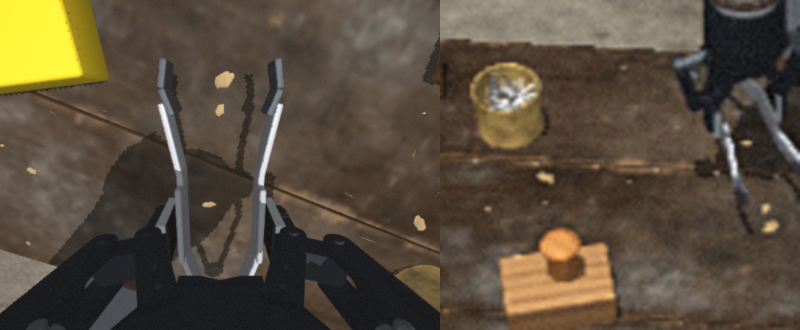

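```bash
python3 -m crank '0.61 0.3 -1.5 2 0 0 -3; 0.61 0.6 -3.5 3 0 0 -7; 0.61 0.9 -5.5 3 0 0 -11; 0.61 1.3 -7.5 3 0 0 -16; 0.61 1.8 -9.5 3 0 0 -21; 0.61 2.3 -11.5 3 0 0 -25; 0.61 2.6 -13 3 0 0 -27.5; 0.61 2.7 -13.8 3 0 0 -27.5; 0.61 2.7 -13.8 3 0 0 -27.5; 0.61 2.7 -13.8 3 0 0 -27.5'
python3 - <<'E'
from h import *
for _ in range(8): grab('wrist')
f=grab('wrist','w9.png');s=manip.state();e=s['eef_pos'];R=s['tcp_rot'];print(e,R.round(4)[:,0],s['grip_width'])
hsv=cv2.cvtColor(f['color'],cv2.COLOR_RGB2HSV)
jm=e+R@[80,0,0]
print('jaw mid px',proj(f,[jm+[0,0,-3+10],jm+[0,0,17]+R@[15,0,0]]),'knob px',proj(f,[[619.5,-206.5,82]]))
t=grab('top');import sys
# knob in top: orange saturated blob
def comp(f,box,lo,hi):
    h=cv2.cvtColor(f['color'],cv2.COLOR_RGB2HSV);m=cv2.inRange(h,np.array(lo),np.array(hi));x0,y0,x1,y1=box
    n,l,st,c=cv2.connectedComponentsWithStats(m[y0:y1,x0:x1]);i=1+st[1:,4].argmax();return c[i]+[x0,y0],st[i]
c,st=comp(t,(405,180,435,215),(5,150,150),(17,255,255));print('top blob',c,st,cast(t,c,80))
i=cv2.cvtColor(f['color'],cv2.COLOR_RGB2BGR);cv2.imwrite('pics/w9.png',i)
E
```

```text
time_s: 14.6
eef_pos: [470.1, -192.6, 82.9]
tcp_rot: [[0.996, -0.086, -0.001], [-0.086, -0.996, 0.001], [-0.001, -0.001, -1.0]]
contact_force: [0.0, -0.7, -2.1]
grip_width: 52.1
[ 470.60053749 -193.04914314   83.39251787] [ 9.962e-01 -8.650e-02  2.000e-04] 51.93721968027108
jaw mid px [[320.78007436 121.13951422]
 [320.81413336  72.76934406]] knob px [[322.15639865 -94.68025278]]
top blob [420.64238411 198.58940397] [  9  12  14  14 151] [[ 619.32068034 -207.74338848   80.        ]]
```

View pics/w9.png

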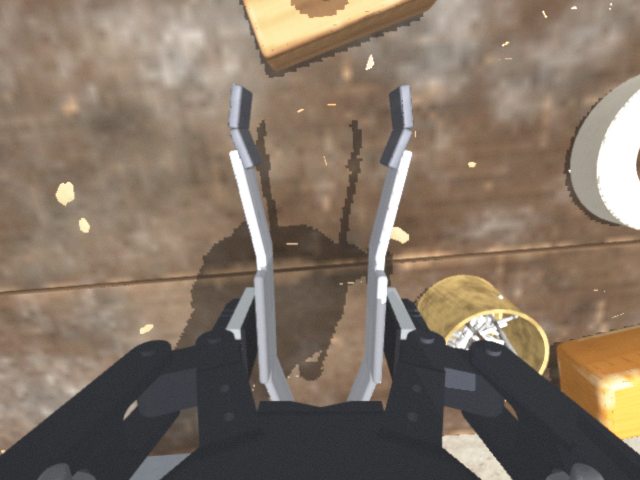

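```bash
python3 -m crank '0.61 0 -0.05 -1 0 0 0; 0.61 0 -0.1 -2 0 0 0; 0.61 0 -0.1 -3 0 0 0; 0.61 0 -0.1 -3.3 0 0 0; 0.61 0.5 -0.14 -3.3 0 0 0; 0.61 1 -0.19 -3.3 0 0 0; 0.61 2 -0.27 -3.3 0 0 0; 0.61 3 -0.36 -3.3 0 0 0; 0.61 3.5 -0.4 -3.3 0 0 0; 0.61 3.5 -0.4 -3.3 0 0 0'
python3 - <<'E'
from h import *
for _ in range(6): grab('wrist')
f=grab('wrist','w10.png');s=manip.state();e=s['eef_pos'];R=s['tcp_rot'];print(e,R.round(4)[:,0],s['contact_force'],s['grip_width'])
print('expected head px',proj(f,[[619.4,-207,82],[619.4,-207,76],[601,-207,76],[619.4,-189,76],[619.4,-225,76]]).round(1))
h=cv2.cvtColor(f['color'],cv2.COLOR_RGB2HSV)
m=cv2.inRange(h,np.array((5,130,120)),np.array((17,255,255)))
m[200:]=0
n,l,st,c=cv2.connectedComponentsWithStats(m)
for i in range(1,n):
    if st[i,4]>80: print(st[i],c[i].round(1),h[int(c[i][1]),int(c[i][0])])
for y in (5,15,25,35,45): print(y,[tuple(h[y,x]) for x in range(240,401,16)])
E
```

```text
time_s: 16.1
eef_pos: [507.0, -197.3, 50.5]
tcp_rot: [[0.996, -0.086, 0.001], [-0.086, -0.996, -0.0], [0.001, 0.0, -1.0]]
contact_force: [0.1, -0.1, -1.6]
grip_width: 52.2
[ 505.12776628 -197.33359285   50.30145486] [ 9.962e-01 -8.720e-02 -3.000e-04] [ 0.26961707  0.37857357 -1.12117186] 52.263479668269575
expected head px [[319.1 -15.5]
 [319.2  -6.7]
 [324.4  62.6]
 [258.8  -0.4]
 [380.1 -13.2]]
[ 266    0  115   69 1964] [316.9  38.2] [ 18 132 251]
5 [(np.uint8(24), np.uint8(77), np.uint8(254)), (np.uint8(20), np.uint8(96), np.uint8(252)), (np.uint8(18), np.uint8(134), np.uint8(250)), (np.uint8(18), np.uint8(131), np.uint8(251)), (np.uint8(26), np.uint8(99), np.uint8(255)), (np.uint8(26), np.uint8(95), np.uint8(255)), (np.uint8(27), np.uint8(89), np.uint8(255)), (np.uint8(23), np.uint8(113), np.uint8(255)), (np.uint8(20), np.uint8(124), np.uint8(253)), (np.uint8(17), np.uint8(109), np.uint8(245)), (np.uint8(15), np.uint8(114), np.uint8(239))]
15 [(np.uint8(18), np.uint8(108), np.uint8(247)), (np.uint8(20), np.uint8(100), np.uint8(251)), (np.uint8(15), np.uint8(142), np.uint8(237))
[... 1183 characters left out ...]
.uint8(253)), (np.uint8(20), np.uint8(120), np.uint8(254)), (np.uint8(15), np.uint8(126), np.uint8(227)), (np.uint8(24), np.uint8(79), np.uint8(254)), (np.uint8(21), np.uint8(98), np.uint8(252))]
45 [(np.uint8(23), np.uint8(82), np.uint8(254)), (np.uint8(23), np.uint8(81), np.uint8(254)), (np.uint8(18), np.uint8(107), np.uint8(248)), (np.uint8(14), np.uint8(131), np.uint8(138)), (np.uint8(19), np.uint8(128), np.uint8(253)), (np.uint8(18), np.uint8(129), np.uint8(252)), (np.uint8(17), np.uint8(133), np.uint8(249)), (np.uint8(14), np.uint8(144), np.uint8(222)), (np.uint8(22), np.uint8(88), np.uint8(254)), (np.uint8(21), np.uint8(94), np.uint8(252)), (np.uint8(22), np.uint8(90), np.uint8(253))]
```

```bash
python3 -m crank '0.61 0.4 -0.03 0 0 0 0; 0.61 0.8 -0.07 0 0 0 0; 0.61 1.2 -0.1 0 0 0 0; 0.61 1.6 -0.14 0 0 0 0; 0.61 2 -0.18 0 0 0 0; 0.61 2.4 -0.21 0 0 0 0; 0.61 2.8 -0.25 0 0 0 0; 0.61 3.2 -0.28 0 0 0 0; 0.61 3.4 -0.3 0 0 0 0; 0.61 3.4 -0.3 0 0 0 0'
python3 - <<'E'
from h import *
for _ in range(6): grab('wrist')
f=grab('wrist','w11.png');s=manip.state();e=s['eef_pos'];R=s['tcp_rot'];print(e,R.round(4)[:,0],s['contact_force'],s['grip_width'])
k=e+R@[80,0,0]; print('jaw mid',k)
print('exp head rim px if at jaw mid', [ (proj(f,[k*[1,1,0]+[0,0,82]+18*np.array([np.cos(a),np.sin(a),0])])[0]).round(0).tolist() for a in np.arange(4)*np.pi/2-.0868])
h=cv2.cvtColor(f['color'],cv2.COLOR_RGB2HSV)
m=cv2.inRange(h,np.array((5,118,120)),np.array((19,255,255))); m[:,:240]=0;m[:,400:]=0;m[220:]=0
m=cv2.morphologyEx(m,cv2.MORPH_OPEN,np.ones((5,5)))
n,l,st,c=cv2.connectedComponentsWithStats(m)
for i in range(1,n):
    if st[i,4]>80: print(st[i],c[i].round(1))
t=grab('top');h=cv2.cvtColor(t['color'],cv2.COLOR_RGB2HSV);m=cv2.inRange(h,np.array((5,150,150)),np.array((17,255,255)))[180:215,405:435]
mo=cv2.moments(m,True);print('top blob area',mo['m00'],mo['m10']/max(mo['m00'],1)+405,mo['m01']/max(mo['m00'],1)+180)
E
```

```text
time_s: 17.45
eef_pos: [539.9, -200.3, 50.3]
tcp_rot: [[0.996, -0.087, 0.0], [-0.087, -0.996, -0.0], [0.0, 0.0, -1.0]]
contact_force: [0.3, 0.4, -0.4]
grip_width: 52.7
[ 539.3397216  -200.35585986   50.31967963] [ 9.962e-01 -8.710e-02 -1.000e-04] [ 0.81425575 -0.08720994 -0.93262518] 52.17807878819309
jaw mid [ 619.03542381 -207.32687009   50.31152956]
exp head rim px if at jaw mid [[320.0, 52.0], [262.0, 118.0], [321.0, 176.0], [379.0, 117.0]]
[275  74  28  22 374] [287.8  85.3]
[ 270  105   88   66 2188] [306.7 147.2]
[351 118  24  29 469] [362.6 131.8]
top blob area 6.0 414.5 196.5
```

```bash
python3 -m crank '0.57 0 0 0 0 0 0; 0.53 0 0 0 0 0 0; 0.49 0 0 0 0 0 0; 0.46 0 0 0 0 0 0; 0.43 0 0 0 0 0 0; 0.4 0 0 0 0 0 0; 0.36 0 0 0 0 0 0; 0.36 0 0 0 0 0 0; 0.36 0 0 0 0 0 0; 0.36 0 0 0 0 0 0'
```

```text
time_s: 18.85
eef_pos: [539.5, -200.3, 50.3]
tcp_rot: [[0.996, -0.087, 0.0], [-0.087, -0.996, 0.0], [0.0, -0.0, -1.0]]
contact_force: [-0.3, 0.3, -1.5]
grip_width: 35.8
```

```bash
python3 -m crank '0.36 0 0 0.3 0 0 0; 0.36 0 0 0.8 0 0 0; 0.36 0 0 1.8 0 0 0; 0.36 0 0 3 0 0 0; 0.36 0 0 4.5 0 0 0; 0.36 0 0 6 0 0 0; 0.36 0 0 7.5 0 0 0; 0.36 0 0 9 0 0 0; 0.36 0 0 10 0 0 0; 0.36 0 0 10.5 0 0 0'
python3 - <<'E'
from h import *
for _ in range(8): grab('wrist')
f=grab('wrist','w12.png');s=manip.state();e=s['eef_pos'];R=s['tcp_rot'];print(e,s['contact_force'],s['grip_width'])
h=cv2.cvtColor(f['color'],cv2.COLOR_RGB2HSV)
m=cv2.inRange(h,np.array((5,118,60)),np.array((19,255,255))); m[:,:240]=0;m[:,400:]=0;m[220:]=0
m=cv2.morphologyEx(m,cv2.MORPH_OPEN,np.ones((5,5)))
n,l,st,c=cv2.connectedComponentsWithStats(m)
for i in range(1,n):
    if st[i,4]>80: print(st[i],c[i].round(1))
E
```

```text
time_s: 19.85
eef_pos: [540.2, -200.5, 156.9]
tcp_rot: [[0.996, -0.087, 0.002], [-0.087, -0.996, -0.0], [0.002, 0.0, -1.0]]
contact_force: [0.4, -0.2, -1.1]
grip_width: 36.2
[ 539.09565766 -200.28434338  154.66538532] [ 0.05569172  0.39142216 -1.50869966] 35.82807917048164
[ 254   56  142  117 9256] [323.3 112.4]
```

```bash
python3 -m crank '0.36 0.1 1.5 0 0 0 0; 0.36 0.4 5 0 0 0 0; 0.36 0.7 9 0 0 0 0; 0.36 1 13 0 0 0 0; 0.36 1.3 17 0 0 0 0; 0.36 1.6 21 0 0 0 0; 0.36 1.9 25 0 0 0 0; 0.36 2.2 29 0 0 0 0; 0.36 2.5 32.5 0 0 0 0; 0.36 2.7 35 0 0 0 0'
python3 -m crank '0.36 0 1.5 0 0 0 0; 0.36 0.2 2.5 0 0 0 0; 0.36 0.2 3 0 0 0 0; 0.36 0.2 3 0 0 0 0; 0.36 0.2 3 0 0 0 0; 0.36 0.2 3 0 0 0 0; 0.36 0.2 3 0 0 0 0; 0.36 0.2 3 0 0 0 0; 0.36 0.2 3 0 0 0 0; 0.36 0.2 3 0 0 0 0'
python3 - <<'E'
from h import *
f=grab('wrist','w13.png');s=manip.state();e=s['eef_pos'];R=s['tcp_rot'];print(e,s['contact_force'],s['grip_width'],abs(s['qvel']).max(),'knob',e+R@[80,0,0])
h=cv2.cvtColor(f['color'],cv2.COLOR_RGB2HSV)
m=cv2.inRange(h,np.array((5,118,60)),np.array((19,255,255))); m[:,:240]=0;m[:,400:]=0;m[220:]=0
m=cv2.morphologyEx(m,cv2.MORPH_OPEN,np.ones((5,5)))
n,l,st,c=cv2.connectedComponentsWithStats(m)
for i in range(1,n):
    if st[i,4]>80: print(st[i],c[i].round(1))
# scene: knob colour blob near predicted spot; plate holes/pose
g=grab('scene','s13.png'); k=e+R@[80,0,0]
print('pred knob px',proj(g,[k+[0,0,30]]))
h=cv2.cvtColor(g['color'],cv2.COLOR_RGB2HSV)
pm=cv2.inRange(h,np.array((12,50,110)),np.array((30,190,255)));x0,y0,x1,y1=330,245,430,310
n,l,st,c=cv2.connectedComponentsWithStats(pm[y0:y1,x0:x1]);i=1+st[1:,4].argmax();print('plate px',c[i]+[x0,y0],st[i]+[x0,y0,0,0,0],'pred',proj(g,[[648.5,172.3,36]]))
u,v=proj(g,[k+[0,0,30]])[0].astype(int)
km=cv2.inRange(h,np.array((3,120,80)),np.array((17,255,255)))[v-25:v+25,u-25:u+25];mm=cv2.moments(km,True);print('knob px',mm['m00'],mm['m10']/max(1,mm['m00'])+u-25,mm['m01']/max(1,mm['m00'])+v-25)
E
```

```text
time_s: 21.3
eef_pos: [565.5, 154.7, 155.1]
tcp_rot: [[0.997, -0.083, -0.001], [-0.083, -0.997, 0.002], [-0.001, -0.002, -1.0]]
contact_force: [1.6, 0.1, -1.1]
grip_width: 36.0
time_s: 22.3
eef_pos: [568.5, 179.6, 155.3]
tcp_rot: [[0.996, -0.087, 0.0], [-0.087, -0.996, -0.0], [0.0, 0.0, -1.0]]
contact_force: [0.1, 0.5, -1.6]
grip_width: 35.9
[568.5294009  179.6058392  155.31942219] [ 0.24230478 -1.05275101 -2.62900007] 35.95465106167986 0.058016920359121815 knob [648.22567407 172.64135508 155.3214614 ]
[ 264   60  115  112 9532] [320.9 115.1]
pred knob px [[386.54768822 239.69353161]]
plate px [380.24568611 277.73294988] [ 346  261   68   34 1217] pred [[380.77193306 275.68317622]]
knob px 189.0 385.5925925925926 244.78306878306876
```

```bash
python3 -c "
from bench import manip
print(manip.job_done())"
```

```text
the job is handed in; nothing more can be done
None
```

The drip plate is on its base and released. The knob is off the block and held in the tongs above the middle of the plate. I handed the job in at about 22 s of the 72 s allowed; no verdict is reported.

- **Plate:** the close-up and scene pictures after release showed both pins through the locating holes and the plate lying flush. In the last scene picture the part of the plate I could pick out by colour was within about 2 px of where it should be.
- **Knob:** the tongs closed on the stem at a grip width of about 36 mm, which is what was expected. By the measured tool pose the knob is at about (648, 173), so about 1 mm from the base middle as I measured it. Its foot is about 125 mm above the base top, and the arm was still.
- **Grip after the move:** the knob head sat at the same place in the wrist picture before closing, after the lift and at the end, within a few pixels, so it did not slip or tilt noticeably. I saw no unexpected forces.

**Checks that disagreed or were weak:**
- The first plate and base positions differed by 2–4 mm between the top and wrist cameras. I corrected this close above the pins. During the insertion there was a sideways contact of about 4 N, and about 9 N downward when the plate seated.
- In the last scene picture the knob was about 5 px from the predicted spot. I put this down to the colour mask catching only part of it.
- The final state was checked from numbers only, because the 12 viewable pictures were used up before the knob was gripped. I did not check the bystanders again at the end.

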